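# Refit the keyed outlet grille of a desktop air purifier

### The job

The filter of the desktop air purifier has just been changed, and its round outlet grille lies loose on top with its notch in the wrong place. With a fingertip push the orange thumb tab round until the notch in the grille's edge meets the orange key on the rim, press the grille down until it is fully home and level all round, and only then press the orange power button at the front and let it come back up. Do not lift the grille off, and leave everything else on the desk where it is.

Things in the scene. Friction and masses are not known exactly. Their poses are not given: they have to be found in the camera images.
- purifier: White drum of the air purifier, 160 mm across, fixed to the desk; origin at the centre of its underside, z up, its front (control pod and key) at its own -x. Top of the rim 107 mm above the desk; the ledge inside it, on which the grille seats, 100 mm. A hidden spigot on the axis centres the grille within 1 mm. The front pod reaches out to x = -124 mm, is 62 mm wide and 90 mm high.
- grille: Loose white round outlet grille, 130 mm across, about 0.16 kg: a 4 mm flange and a louvred deck (no finger enters it) 111 mm across, 7 mm above the flange's underside. Origin: centre of that underside, z up. Notch and thumb tab lie at its own -x: it fits when its yaw equals the purifier's. Unseated its origin rides level 107 mm above the desk and it turns freely either way; seated 100 mm.
- notch (a point): Middle of the notch, an open slot 13 mm wide and 9 mm deep in the grille's edge, 61.5 mm from the axis, at the flange's top. Once within about 2.5 degrees of the key, this side of the grille drops over the key, which then stops the turning; the grille then leans, its origin at about 103 mm, until it is pressed home.
- key (a point): Middle of the top of the orange key, a fixed rib 7 mm wide that stands 7 mm above the ledge and reaches from 58 to 67 mm from the purifier's axis; an orange stripe continues it across the rim. Under the grille it is hidden, only the stripe shows.
- tab (a point): Middle of the orange thumb tab's fin, which stands on the deck, 16 mm above it; the fin is 5 mm thick and 21 mm long, along the radius (29 to 50 mm from the axis).
- press_pad (a point): Middle of the smooth round pad, 39 mm across, in the centre of the grille's deck, at deck height: the place to press. Two sprung snap beads in the rim, at the back, 45 degrees to either side of the purifier's +x, hold the grille up until a push of about 6 N here snaps it past them.
- power_top (a point): Middle of the top of the orange power button, 24 mm across, on the pod, 100 mm in front of the purifier's axis and 107 mm above the desk when up; it stands 9 mm above its grey collar.
- power (a joint): Travel of the power button: 0 up, 0.005 m fully down; a spring of about 4 N returns it.
- old_filter: Used round filter, grey with paper pleats, 88 mm across, 64 mm high, loose; origin under its centre. Leave alone.
- screwdriver: Screwdriver with a yellow handle, 178 mm long, lying, loose. Leave alone.
- tape_roll: Roll of masking tape lying flat, about 100 mm across, 24 mm high, loose. Leave alone.
- mug: Green and white mug, 78 mm across and 101 mm high, loose. Leave alone.
- battery_1: Small battery standing on end, 14 mm across and 50 mm high, loose. Leave alone.
- battery_2: A second such battery. Leave alone.

How it is judged (in metres and radians):
On the way, in this order (a step that is already met when the one before it is completed fails the run):
1. the grille is seated: notch over the key, down on the ledge, level (horizontal distance between notch and key below 0.006 m and z of grille in the frame of purifier below 0.1015 m and angle between grille's own z axis and vertical below 0.025 rad), for 0.2 s.
2. the power button is pressed down (value of joint power above 0.0035 m), for 0.05 s.
At the end, for the whole second after the job is handed in: The grille's notch lies over the key (within 6 mm), its underside is within 1.5 mm of the ledge and it is level within 0.025 rad and at rest; the power button has been pressed at least 3.5 mm after that and has come back up (under 1 mm) (all of step 1 and linear speed of grille below 0.02 m/s and value of joint power below 0.001 m); the robot touches nothing.
It fails at once if the grille is lifted off or carried (10 mm above its loose height) (z of grille in the frame of purifier above 0.117 m).
It fails at once if the grille is tipped up (angle between grille's own z axis and vertical above 0.2 rad).
It fails at once if the power button is pressed while the grille is not seated (value of joint power above 0.0025 m and (z of grille in the frame of purifier above 0.1025 m or horizontal distance between notch and key above 0.008 m)).
It fails at once if something else on the desk is moved by more than 20 mm (distance of any of old_filter, screwdriver, tape_roll, mug, battery_1, battery_2 from where it was at the start of the episode above 0.02 m).
It also fails if it takes over 72 s, if anything falls off the work surface, if the arm or the gripper's body presses on something with over 40 N, if the wrist force passes 120 N, or if a joint passes its speed limit or range.

### The arm

A 6-joint arm with a two-finger parallel gripper is mounted at the origin on a cart in front of the work surface, level with it; the furniture and walls round the work are solid. World frame = base frame: x ahead of the robot, y to its left, z up, the work surface at z = 0. Lengths are in mm, angles in rad, forces in N, time in s.
With the tool pointing down it reaches from about 275 to 825 mm from the base axis. Payload 5.2 kg.
Tool frame: the origin (TCP) lies between the finger pads; the fingertips stand 22 mm ahead of it and the grasp point (between the pads) lies 3 mm ahead of it; z points along the fingers, y is the line along which they close (so a half turn about z gives the same grasp; the last joint's range is limited). The gripper opens to 93 mm and grips with 3 to 60 N. Pads are 15 mm wide; open, the fingers measure 128 mm over their backs; the gripper's body (75 mm by 188 mm) begins 65 mm behind the grasp point.
Start: joints at [-1.374, 0.259, 1.535, -0, 1.348, -0.203], TCP at [214.099, -506.623, 240.653] pointing down, gripper open.
Joint ranges: [-3.14, 3.14], [-0.91, 2.08], [0.19, 2.58], [-1.22, 4.36], [0.22, 2.71], [-3.12, 3.12]. Speed limits (rad/s): [2.57, 2.57, 3.14, 3.14, 3.14, 3.14].

### API

Orientations are given as [roll, pitch, yaw] about the fixed x, y, z axes, in that order (R = Rz(yaw) Ry(pitch) Rx(roll)).
In Python, from plant import * gives the robot as it stands. Calls block until the motion is done:
- goto(position, orientation): joint-space move of the TCP to a pose.
- move_linear(position, velocity=150, frame=None): straight line of the TCP; frame=None keeps the orientation; velocity is the mean speed in mm/s.
- movej(angles): joint-space move.
- command_gripper(opening, force=None): finger opening in mm; force is the grip in N (None keeps the last); returns when the fingers have stopped.
- wait(seconds).
- ik(position, orientation): joint angles nearest the present ones, or None.
- capture(name): name is "side" or "top" or "wrist"; returns a dict with "color" (400x640x3 uint8, red, green, blue), "fovy" (degrees; the focal length in pixels is half the picture's height over the tangent of half this angle, whatever the lens; pixels are square), "cx", "cy" (the principal point, pixels), "world_to_cam" (4x4, takes a point from world to camera coordinates). Camera axes: x right, y up, looking along -z (the intrinsics and any distortion apply to the point x, -y, -z); pixel columns grow to the right and rows downward; lengths in mm; the calibration is good to about 2 mm. A picture is of the moment at which its call begins. There is no depth.
A pose or a line that the arm cannot do raises MotionError and nothing moves.
- sign_off(): hands the job in; it is judged then, once.
Trained networks look in a picture, given as the dict that the camera call returned (one of the last four; its "shot" number tells which), for a name from the list of things; names that differ only in an ending like _2 or _b are one class to them, and where a whole thing is asked for, a point or a joint stands for the part that bears it (a point fixed in the world has none). Each returns a list of dicts, best first, with "conf" (0 to 1); they miss things now and then, are a little off and sometimes report something else, mostly with a low value. They report only what shows in the picture. A call takes as long as a camera call.
- search_frame(picture, target): "point" ([x, y, z] in mm, in world coordinates, good to about 4 mm: the middle of the surface that is visible of it).
- outline_of(picture, target): "pixels" (400x640 bool, what is visible of it).
Readings, each from a call of its own:
- read_clock(): time.
- read_qpos(): joint angles.
- read_qvel(): joint speeds.
- read_joint_torque(): joint torques, N m.
- read_tcp_pos(): TCP position.
- read_orientation(): TCP orientation.
- read_contact_force(): force on the tool from outside, world axes, zero at the start.
- read_wrist_torque(): the same for the moment, N m.
- read_gripper_width(): finger opening in mm.
- read_finger_force(): force on a finger pad.
Only numpy, scipy, OpenCV 4.12 (cv2) and the standard library are available. Lean on these libraries where they do the work, as an engineer would, in place of code of your own. Each camera call takes 0.05 s, during which the arm holds its last target. There are 200 camera calls.

## Working session

There is one attempt and no reset: what is moved stays moved. The work goes in short steps, each a Python script; the robot and the scene stay as the last script left them, time stands still between calls to the robot, and variables do not carry over. Pictures are saved under pics/ and viewed, at most 10 in all, crops included, and the job is handed in when it is done.

```bash
mkdir -p pics; ls
cat > h.py <<'E'
from plant import *
import numpy as np, cv2
def save(p,n): cv2.imwrite(f"pics/{n}.png",cv2.cvtColor(p["color"],cv2.COLOR_RGB2BGR))
def K(p):
    f=200/np.tan(np.radians(p["fovy"])/2); return f
def proj(p,X):
    c=np.asarray(p["world_to_cam"])@np.append(X,1); f=K(p); return np.array([p["cx"]+f*c[0]/-c[2],p["cy"]+f*-c[1]/-c[2]])
def ray(p,uv):
    W=np.asarray(p["world_to_cam"]);R=W[:3,:3];o=-R.T@W[:3,3];f=K(p)
    d=R.T@np.array([(uv[0]-p["cx"])/f,-(uv[1]-p["cy"])/f,-1]);return o,d/np.linalg.norm(d)
def onz(p,uv,z):
    o,d=ray(p,uv);return o+d*(z-o[2])/d[2]
def tri(rs):
    A=0;b=0
    for o,d in rs:
        M=np.eye(3)-np.outer(d,d);A=A+M;b=b+M@o
    return np.linalg.solve(A,b)
E
python3 - <<'E'
from h import *
np.set_printoptions(precision=1,suppress=True)
for c in ["top","side"]:
    p=capture(c);save(p,c+"0")
    print(c,{k:v for k,v in p.items() if k not in("color","world_to_cam")})
    for t in ["purifier","grille","notch","key","tab","press_pad","power_top","old_filter","screwdriver","tape_roll","mug","battery_1"]:
        print(t,[(np.array(d["point"]),round(d["conf"],2),proj(p,d["point"])) for d in search_frame(p,t)[:2]])
E
```

```text
pics
top {'fovy': 49.32233652311086, 'cx': 312.3037993053949, 'cy': 203.13163939314535, 'shot': 1}
purifier [(array([498. , -71.7, 110.7]), 0.89, array([326.7, 225.1])), (array([ 640.9, -291.8,   20.3]), 0.67, array([388.2, 185.7]))]
grille [(array([546.5, -73.5, 116.2]), 0.71, array([327.2, 210.1]))]
notch [(array([547.2, -70.2, 108. ]), 0.9, array([326.1, 210.1]))]
key [(array([497.3, -72.3, 105.4]), 0.75, array([326.8, 225.5]))]
tab [(array([546.4, -71.6, 111.2]), 0.94, array([326.5, 210.3]))]
press_pad [(array([550.4, -73.6, 115. ]), 0.91, array([327.2, 208.9]))]
power_top [(array([ 640.8, -292.4,   20.6]), 0.22, array([388.4, 185.7]))]
old_filter [(array([428.2, 340.5,  66.4]), 0.66, array([202.3, 247.7]))]
screwdriver [(array([ 640.6, -289.8,   21.3]), 0.79, array([387.7, 185.7]))]
tape_roll [(array([ 577.7, -400.3,   19.1]), 0.64, array([419.8, 203.5]))]
mug [(array([ 687.8, -420.5,   45.1]), 0.61, array([426.4, 170.9]))]
battery_1 []
side {'fovy': 52.96522409121099, 'cx': 319.0654074795206, 'cy': 204.45592814240072, 'shot': 2}
purifier [(array([510. , -15.9,  72.1]), 0.92, ar
[... 164 characters left out ...]
(array([515. , -18.9,  71.1]), 0.87, array([336. , 221.1]))]
tab [(array([538.8, -62.5, 114.6]), 0.84, array([331. , 200.2]))]
press_pad [(array([546. , -62.6, 116.2]), 0.95, array([328.7, 199.4]))]
power_top [(array([ 681.4, -378.1,   64.4]), 0.16, array([308.1, 158.3]))]
old_filter [(array([425.5, 368.1,  56.1]), 0.97, array([347.1, 337.5]))]
screwdriver [(array([ 644.5, -285.8,   19.7]), 0.59, array([312.6, 182.4])), (array([545.4, -59.3, 111.4]), 0.27, array([328.7, 201.4]))]
tape_roll [(array([ 573.9, -388.4,   20.5]), 0.66, array([336.1, 169.8]))]
mug [(array([ 682.1, -379.2,   64.1]), 0.87, array([308. , 158.2]))]
battery_1 [(array([775.1,  53.2,  27.2]), 0.49, array([247.5, 236. ]))]
```

Run:
```python
import cv2,numpy as np
a=cv2.imread("pics/top0.png");b=cv2.imread("pics/side0.png")
cv2.imwrite("pics/c0.png",np.hstack([cv2.resize(a[160:280,260:390],None,fx=3,fy=3,interpolation=2),cv2.resize(b[150:280,260:400],(390,360),interpolation=2)]))
```

```text
(no output)
```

View pics/top0.png

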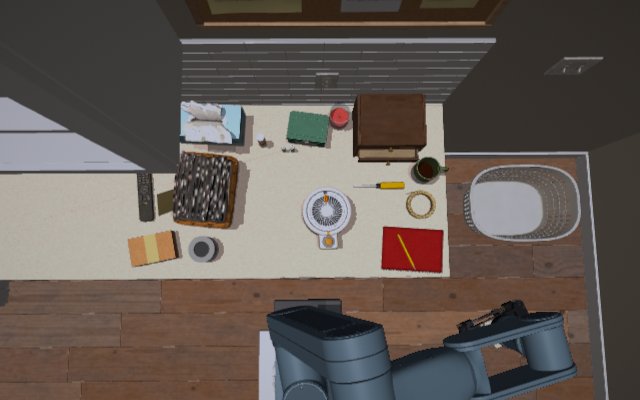

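View pics/c0.png

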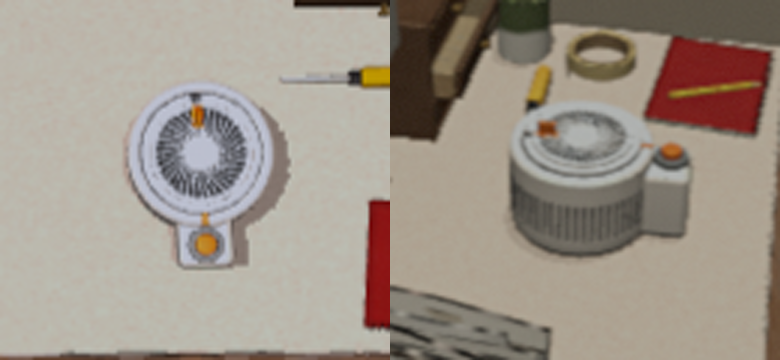

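Run:
```python
from h import *
np.set_printoptions(precision=2,suppress=True)
print(read_orientation(),read_contact_force())
for i,(x,y) in enumerate([(470,-70),(540,0)]):
    goto([x,y,330],[np.pi,0,0] if ik([x,y,330],[np.pi,0,0]) is not None else read_orientation())
    p=capture("wrist");save(p,f"w{i}")
    print(read_qpos(),read_orientation())
    W=np.asarray(p["world_to_cam"]);print("cam",-W[:3,:3].T@W[:3,3],p["fovy"],p["cx"],p["cy"])
    print("W",W.tolist())
    hsv=cv2.cvtColor(p["color"],cv2.COLOR_RGB2HSV)
    m=cv2.inRange(hsv,(5,140,90),(22,255,255))
    n,l,s,c=cv2.connectedComponentsWithStats(m)
    for k in range(1,n):
        if s[k,4]>40: print(s[k],c[k],onz(p,c[k],110))
    for t in ["press_pad","tab","power_top","notch","key"]:
        print(t,[(np.array(d["point"]),round(d["conf"],2),proj(p,d["point"])) for d in search_frame(p,t)[:2]])
print(read_clock())
a=[cv2.imread(f"pics/w{i}.png") for i in (0,1)]
cv2.imwrite("pics/ww.png",cv2.resize(np.vstack(a),(480,600)))
```

```text
[-3.14  0.    0.4 ] [-0.56 -0.17 -0.23]
[-0.38  0.07  1.54 -0.    1.52  1.19] [ 3.14  0.   -0.  ]
cam [545.42 -70.85 473.11] 68.91591882108746 322.52689175161805 199.2067441464681
W [[-0.0007549814262375371, -0.9999996674600776, 0.000308354960090758, -70.5835925476088], [0.9626061551267154, -0.000810284490787781, -0.2709035502742748, -396.91944213396476], [0.27090371004327085, 9.229723378832725e-05, 0.9626064467714794, -603.1656054928653], [0.0, 0.0, 0.0, 1.0]]
[457  34  64  21 954] [490.28  44.5 ] [ 624.08 -259.94  110.  ]
[315  68  11  25 229] [320.03  79.81] [587.17 -68.1  110.  ]
[  0 141  82  15 451] [ 50.86 149.1 ] [507.76 264.34 110.  ]
[480 164  22  64 113] [490.66 192.45] [ 452.08 -287.13  110.  ]
[323 170   6  10  48] [325.83 174.33] [475.89 -75.09 110.  ]
[319 186  17  17 221] [326.77 194.29] [449.81 -76.36 110.  ]
[126 318  11  16  65] [130.15 325.85] [249.54 212.85 110.  ]
press_pad [(array([549.2, -70.4, 111.7]), 0.76, array([322.05, 113.89]))]
tab [(array([549.8, -69.4, 111.5]), 0.9, array([321.21, 113.36]))]
power_top [(array([452. , -79.9, 108.7]), 0.68, array([329.5
[... 841 characters left out ...]
 141.77] [586.65 -68.44 110.  ]
[110 191  33  13 223] [128.69 198.55] [513.92 250.77 110.  ]
[ 37 194  19   4  55] [ 46.65 195.67] [517.6  355.74 110.  ]
[519 206  16  54  68] [526.51 232.75] [ 467.28 -272.42  110.  ]
[371 237  16  15 193] [378.36 243.83] [450.89 -75.24 110.  ]
press_pad [(array([550.1, -70.7, 109.5]), 0.85, array([378.92, 171.2 ]))]
tab [(array([548.1, -72.3, 110.8]), 0.65, array([380.29, 172.96]))]
power_top [(array([452.6, -76.2, 108.9]), 0.67, array([378.99, 242.33]))]
notch [(array([548.6, -68.8, 109.1]), 0.77, array([377.29, 172.31])), (array([453.4, -76.8, 108.2]), 0.57, array([379.37, 241.57]))]
key [(array([545.3, -64.7, 110.3]), 0.88, array([374.08, 175.06]))]
4.25
```

View pics/ww.png

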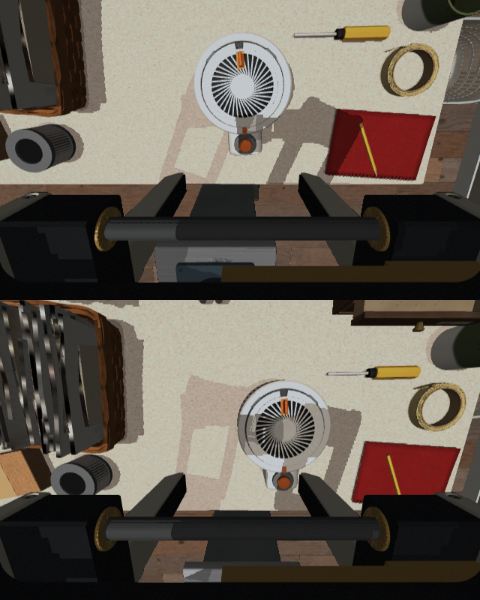

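Run:
```python
from h import *
np.set_printoptions(precision=2,suppress=True)
bt=[];tb=[];st=[];gc=[]
for i,(x,y) in enumerate([(440,-110),(440,-30),(400,-70),(480,-70)]):
    goto([x,y,270 if i<3 else 330],[np.pi,0,0])
    p=capture("wrist");save(p,f"v{i}")
    hsv=cv2.cvtColor(p["color"],cv2.COLOR_RGB2HSV)
    m=cv2.inRange(hsv,(3,140,70),(22,255,255))
    n,l,s,c=cv2.connectedComponentsWithStats(m)
    for k in range(1,n):
        if s[k,4]<25: continue
        X=onz(p,c[k],110)
        for L,r in((bt,(450,-76)),(tb,(587,-68)),(st,(475,-75))):
            if np.hypot(*(X[:2]-r))<9: L.append(ray(p,c[k]));print(i,r,X,s[k,4])
    o=outline_of(p,"press_pad")
    if o:
        mm=o[0]["pixels"].astype(np.uint8);q=cv2.findContours(mm,0,1)[0];q=max(q,key=len)[:,0]
        P=np.array([onz(p,u,111)[:2] for u in q],np.float32)
        (cc,r)=cv2.minEnclosingCircle(P);e=cv2.fitEllipse(P);gc.append(e[0]);print("grille",o[0]["conf"],cc,r,e)
for n,L in(("button",bt),("tab",tb),("stripe",st)):
    if len(L)>1: print(n,len(L),tri(L))
print("clock",read_clock())
```

```text
0 (587, -68) [588.11 -67.46 110.  ] 347
0 (475, -75) [475.93 -75.47 110.  ] 73
0 (450, -76) [450.08 -76.99 110.  ] 350
grille 0.82 (546.9491577148438, -71.9588623046875) 65.36946868896484 ((546.4822998046875, -71.5195083618164), (126.991455078125, 128.92672729492188), 11.109630584716797)
1 (587, -68) [588.18 -68.46 110.  ] 342
1 (475, -75) [475.89 -74.34 110.  ] 77
1 (450, -76) [449.81 -75.6  110.  ] 329
grille 0.7 (547.097900390625, -71.30023193359375) 65.60601043701172 ((546.5521850585938, -71.25104522705078), (127.34619140625, 129.71070861816406), 11.366087913513184)
2 (475, -75) [475.14 -75.09 110.  ] 87
2 (450, -76) [449.09 -76.31 110.  ] 388
grille 0.55 (546.6804809570312, -71.52957153320312) 65.03532409667969 ((535.5255126953125, -71.42198181152344), (101.40286254882812, 136.2308807373047), 179.8971405029297)
3 (587, -68) [587.02 -68.17 110.  ] 230
3 (475, -75) [475.89 -75.19 110.  ] 50
3 (450, -76) [450.51 -76.47 110.  ] 231
grille 0.58 (547.4035034179688, -71.47400665283203) 65.34732055664062 ((546.7467651367188, -71.36223602294922), (126.55810546875, 129.0275115966797), 4.257452964782715)
button 4 [448.69 -76.46 104.16]
tab 3 [586.89 -68.05 114.72]
stripe 4 [475.23 -75.09 105.97]
clock 6.575
```

View pics/v2.png

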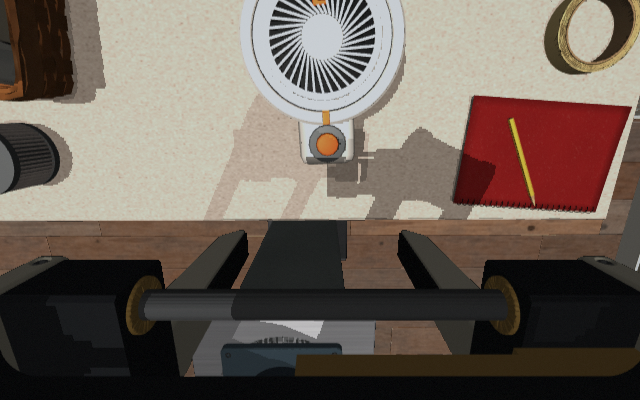

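```bash
cat >> h.py <<'E'
C=np.array([548.2,-71.4])
def tp(th,z,r=39.5):
    t=np.radians(th);return [C[0]+r*np.cos(t),C[1]+r*np.sin(t),z],[np.pi,0,t]
E
python3 - <<'E'
from h import *
np.set_printoptions(precision=2,suppress=True)
a=4.9
command_gripper(18)
P,O=tp(a,200);goto(P,O);print(read_qpos(),read_contact_force())
P,O=tp(a,140);move_linear(P,velocity=80);print(read_tcp_pos(),read_contact_force(),read_gripper_width())
command_gripper(10,5);print(read_gripper_width(),read_contact_force())
f0=np.array(read_contact_force())
th=a
while th<168:
    th+=7;P,O=tp(th,140);move_linear(P,velocity=40,frame=O)
    f=np.array(read_contact_force())-f0
    print(round(th),f,round(read_clock(),1))
    if np.linalg.norm(f)>8: print("STOP");break
p=capture("wrist");save(p,"s1");p=capture("top");save(p,"t1");p=capture("side");save(p,"d1")
b=[cv2.imread(f"pics/{n}1.png") for n in "td"]
cv2.imwrite("pics/c1.png",np.hstack([cv2.resize(b[0][170:260,270:390],(400,300),interpolation=2),cv2.resize(b[1][150:270,270:400],(390,300),interpolation=2)]))
E
```

```text
[-0.3   0.36  1.49 -0.    1.29  1.18] [0.47 0.68 1.16]
[587.95 -68.14 140.51] [ 0.17 -0.94 -0.32] 18.347057883331463
9.831220566276057 [-0.17  0.89  0.47]
12 [ 0.25 -0.96 -0.96] 10.1
19 [ 0.37 -0.92 -0.59] 10.4
26 [ 0.62 -2.08  0.01] 10.7
33 [ 0.48 -1.34  0.13] 10.9
40 [ 0.93 -1.4  -0.78] 11.2
47 [-0.63 -1.24 -1.04] 11.5
54 [-0.09 -0.44  0.14] 11.8
61 [ 0.19 -0.57 -0.43] 12.1
68 [ 0.62 -0.76  0.09] 12.3
75 [ 0.02 -0.54  0.32] 12.6
82 [-0.11 -1.12  0.13] 12.9
89 [-0.1  -0.59 -1.17] 13.2
96 [-0.03 -0.91 -0.36] 13.4
103 [-0.34 -1.32 -0.08] 13.7
110 [ 0.35 -0.39 -0.86] 14.0
117 [ 0.65 -1.15  0.32] 14.2
124 [ 0.45 -0.41  0.62] 14.5
131 [-0.34 -0.66  0.89] 14.8
138 [-0.47 -1.11 -1.12] 15.1
145 [-0.19 -0.96  0.57] 15.3
152 [ 0.24 -0.8  -0.69] 15.6
159 [ 0.46 -1.24 -1.05] 15.9
166 [ 0.61 -0.81 -0.95] 16.2
173 [ 0.2   0.21 -0.55] 16.4
```

View pics/s1.png

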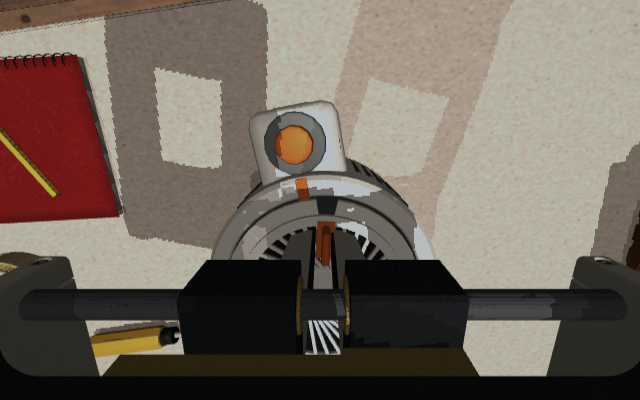

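Picture s1: the orange fin (325,240) sits between the fingers, the notch (327,203) is still about 11° right of the stripe (302,188). I carry on slowly until the key stops it.

Run:
```python
from h import *
np.set_printoptions(precision=2,suppress=True)
th=172.9;f0=np.mean([read_contact_force() for _ in range(5)],0)
while th<194:
    th+=1;P,O=tp(th,140);move_linear(P,velocity=12,frame=O)
    f=np.mean([read_contact_force() for _ in range(4)],0)-f0
    print(round(th,1),f,round(read_clock(),1))
    if np.hypot(*f[:2])>3: print("STOP");break
p=capture("wrist");save(p,"s2")
```

```text
173.9 [ 0.69  1.23 -0.41] 16.9
174.9 [0.3  0.56 0.35] 17.1
175.9 [ 0.39  1.6  -0.97] 17.4
176.9 [-0.58  0.76  0.44] 17.6
177.9 [0.33 1.09 0.94] 17.9
178.9 [-0.05  1.1   0.67] 18.1
179.9 [-0.8   0.18 -0.35] 18.4
180.9 [-0.18  1.16  0.5 ] 18.6
181.9 [-0.05 -0.61 -0.05] 18.9
182.9 [ 0.8   0.14 -0.37] 19.1
183.9 [-0.42  0.96  0.21] 19.4
184.9 [-0.01  0.07  0.64] 19.6
185.9 [ 0.11  1.39 -0.28] 19.9
186.9 [0.11 1.18 0.2 ] 20.1
187.9 [0.61 1.92 0.01] 20.4
188.9 [0.3  4.62 0.87] 20.6
STOP
```

View pics/s2.png

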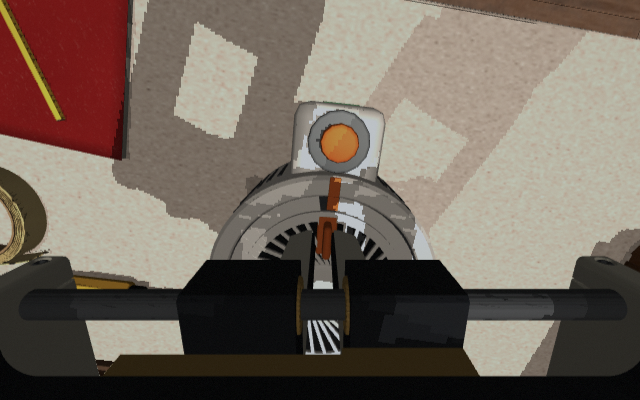

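Picture s2: the notch is over the key, orange runs unbroken from fin to stripe (325,240 to 335,190), and the push met the stop. Next I press the pad.

Run:
```python
from h import *
np.set_printoptions(precision=2,suppress=True)
P,O=tp(186.5,140);move_linear(P,velocity=15,frame=O)
P,O=tp(186.5,185);move_linear(P,velocity=80)
command_gripper(0,20)
P,O=tp(183,170,0);move_linear(P,velocity=80,frame=O)
f0=np.mean([read_contact_force() for _ in range(5)],0)
move_linear([C[0],C[1],141],velocity=60)
z=141
while z>122:
    z-=1;move_linear([C[0],C[1],z],velocity=12)
    f=np.mean([read_contact_force() for _ in range(3)],0)-f0
    print(z,read_tcp_pos()[2].round(2),f)
    if f[2]>18: break
wait(0.3);print(np.array(read_contact_force())-f0,read_tcp_pos())
move_linear([C[0],C[1],200],velocity=80)
p=capture("wrist");save(p,"s3");q=capture("side");save(q,"d3")
b=[cv2.resize(p["color"][90:330,180:480],(400,320)),cv2.resize(q["color"][150:270,270:400],(390,320),interpolation=2)]
cv2.imwrite("pics/c3.png",np.hstack(b)[:,:,::-1])
print(read_clock())
```

```text
140 140.24 [0.97 0.99 1.29]
139 139.01 [ 0.18 -0.76  1.13]
138 137.93 [1.77 0.17 0.7 ]
137 136.9 [0.84 0.13 0.62]
136 135.91 [-0.19 -0.65  0.46]
135 134.92 [ 1.16 -0.3   0.79]
134 133.91 [ 1.56  0.33 -0.02]
133 133.15 [0.74 0.9  2.32]
132 132.36 [0.1  0.43 5.01]
131 131.05 [1.71 0.52 3.16]
130 129.9 [0.19 0.29 2.94]
129 129.28 [ 0.68 -0.88  4.37]
128 129.25 [-0.53  1.3  12.46]
127 129.23 [-4.02  1.8  19.22]
[-3.84  3.1  20.01] [548.33 -71.48 129.22]
28.3083
```

View pics/c3.png

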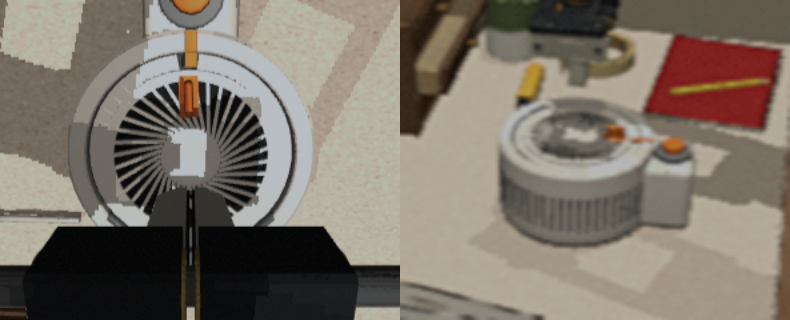

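The grille bottomed at TCP 129.2, so the deck is at 107.2 mm. The picture shows the fin (188,95) in line with the stripe (190,45) and an even rim. Now the button.

Run:
```python
from h import *
np.set_printoptions(precision=2,suppress=True)
B=[449.0,-76.4]
move_linear(B+[170],velocity=120)
f0=np.mean([read_contact_force() for _ in range(5)],0)
move_linear(B+[133],velocity=60)
z=133
while z>120:
    z-=1;move_linear(B+[z],velocity=12)
    f=np.mean([read_contact_force() for _ in range(3)],0)-f0
    print(z,read_tcp_pos()[2].round(2),f)
    if f[2]>12: break
wait(0.3);print(read_tcp_pos())
move_linear(B+[220],velocity=80)
wait(0.3)
p=capture("wrist");save(p,"s4");q=capture("side");save(q,"d4")
b=[cv2.resize(p["color"],(400,320)),cv2.resize(q["color"][150:270,270:400],(390,320),interpolation=2)]
cv2.imwrite("pics/c4.png",np.hstack(b)[:,:,::-1])
print(read_clock())
```

```text
132 132.25 [ 0.38 -0.84 -0.65]
131 131.02 [-0.03 -0.73 -0.44]
130 129.91 [-0.28 -1.55  0.03]
129 129.09 [ 0.87 -1.09  1.78]
128 128.08 [ 0.65 -0.8   1.74]
127 127.08 [-0.27 -1.57  2.35]
126 126.06 [ 1.23 -0.65  3.49]
125 125.07 [ 0.69 -0.83  3.54]
124 124.24 [-0.1  -1.17  4.76]
123 124.08 [-1.81  0.68 13.96]
[449.21 -76.45 124.09]
34.6583
```

View pics/c4.png

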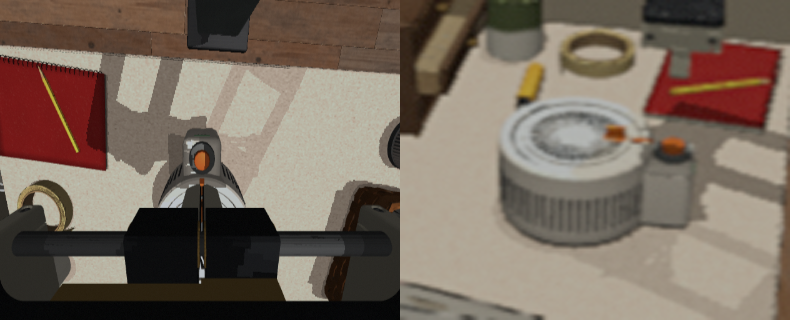

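The button went down the full 5 mm (TCP from about 129 to 124.1) against its spring. In c4 it stands up again at (672,147), the tab is still aligned at (615,132), and the arm is clear.

```bash
python3 -c "
from plant import *
print(sign_off())"
```

```text
the job is handed in; nothing more can be done
None
```

The job is handed in: the grille is turned onto its key and pressed fully home, then the power button was pressed its full 5 mm and came back up; the judge gave no verdict.

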